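# Eject a tin and trap it with the other finger

## Robot

A 6-joint arm with a two-finger parallel gripper is mounted at the origin on a cart in front of the work surface, level with it; the furniture and walls round the work are solid. World frame = base frame: x ahead of the robot, y to its left, z up, the work surface at z = 0. Lengths are in m, angles in rad, forces in N, time in s.
With the tool pointing down it reaches from about 0.35 to 0.85 m from the base axis. Payload 8.1 kg.
Tool frame: the origin (TCP) lies at the very end of the fingers, on their centre line; the grasp point (between the pads) lies 19 mm behind it (robot.pinch_z is the z of the grasp point in the tool frame, in m); z points along the fingers, y is the direction in which the jaws open and shut (so a half turn about z gives the same grasp; the last joint's range is limited). The gripper opens to 93 mm and grips with 3 to 60 N. Pads are 15 mm wide; open, the fingers measure 128 mm over their backs; the gripper's body (75 mm by 188 mm) begins 65 mm behind the grasp point.
Start: joints at [1.048, 0.13, 1.488, -0, 1.523, -0.085], TCP at [0.254, 0.543, 0.219] pointing down, gripper open.
Joint ranges: [-2.96, 2.96], [-0.89, 2.26], [0.02, 2.5], [-1.34, 4.48], [0, 2.73], [-2.66, 2.66]. Speed limits (rad/s): [2.39, 2.39, 2.79, 3.14, 3.14, 3.14].

## Interface

Orientations are given as a rotation vector (axis times angle).
In Python, from plant import robot gives the robot as it stands.
- The arm moves only by the tool drive_tool, never from a script. Its argument "steps" is a list of rows, each an object of numbers: "jaw": the opening, from 0 (shut) to 1 (fully open); "tx", "ty", "tz": the shift along the tool's x, y, z scaled (see below); "turn": the turn about the tool's z scaled (see below). A call has 1 to 12 rows; each row is the pose to reach, as a shift and turn from the pose commanded when the call began, along the tool's axes at that moment, turning the shorter way round; what a row does not reach only later rows make up. The controller multiplies each number of a shift by 0.3 m and each number of a turn by 180 degrees. A row lasts 1/10 s, in which the tool goes at most 50 mm and 8.59 degrees, less where a joint would pass 70% of its speed; a pose out of reach is approached as far as the arm can. A call with a number of a shift or a turn outside -1 to 1 is refused whole. A call with a gripper value outside its range is refused whole. The fingers move at their own pace and stop on an object; "force" is the grip in N (left out, the last holds). Time passes only in rows, so rows that repeat a pose let the fingers close. It gives the time, the measured TCP pose, the force and the opening at its end, in the units of the state.
- robot.read_state(): the state, without advancing time (a new reading comes with each control period).
- robot.read_camera(name): name is "scene" or "top" or "wrist"; returns (picture, depth): 420x560x3 uint8, blue, green, red; 420x560 float32, m along the optical axis (not along the pixel's ray), 0 where there is no reading.
- robot.get_calibration(name): a dict with "fx", "fy", "cx", "cy" (pixels), "eye" and "attitude" of the camera in the world. Camera axes: x right, y down, z forward; pixel columns grow to the right and rows downward; lengths in m; the calibration is good to about 2 mm. The wrist camera is an equidistant fisheye: a pixel r from the principal point sees the ray r / f radians off the axis. A picture is of the moment at which its call begins: read the wrist's pose just before it. get_calibration takes no time and is no camera call; for the wrist camera it gives the pose at the moment of the call.
- robot.close_job(): hands the job in, once; it reports no verdict.
The state is a dict: "t": time; "q": joint angles; "dq": joint speeds; "joint_torque": joint torques, N m; "tool_pos": TCP position; "orientation": TCP orientation; "force": force on the tool from outside, world axes, zero at the start; "wrist_torque": the same for the moment, N m; "opening": finger opening in m.
Only numpy, scipy, OpenCV 4.12 (cv2) and the standard library are available. Lean on these libraries where they do the work, as an engineer would, in place of code of your own. Each camera call takes 0.05 s, during which the arm holds its last target.

## Task

Pop the flat tin out of the spring tin dispenser: press the dispenser's round button fully down with one fingertip, and have the other finger standing in the channel so that the tin is stopped against it before any of it slides out past the open mouth. Finish while holding it like that, with the button kept down and the tin resting against the other finger in the channel. Do not grip or lift the tin, and leave the salt shaker, the other tin and the mug where they stand.

Things in the scene. Friction and masses are not known exactly. Their poses are not given: they have to be found in the camera images.
- dispenser: Fixed tin dispenser: aluminium channel 210 x 104 mm, two side walls (92 mm clear between, tops 41 mm above the worktop), 52 mm high back plate, open mouth. Origin: on the worktop under the channel. x runs along the channel from mouth (-110 mm) to back (+100 mm), y across it towards the button, z up. Channel floor at 14 mm. Button on a black pod (50 x 36, top 24 mm) outside the +y wall.
- button_top (a point): Centre of the top of the round steel button (26 mm across), at dispenser x = -55 mm, y = +69 mm, 40 mm above the worktop when not pressed. The point moves down with the button.
- release_button (a joint): Travel of the button and the catch bar: 0 = up, 0.009 m = fully down. The tin is set free at about 0.005 m. The button's spring takes 2 N at the start and 4.3 N fully down; the catch rubbing on the tin can add up to 5 N. When let go, button and catch rise again.
- catch_spot (a point): Point on the channel floor (14 mm above the worktop) on its centre line, straight across from the button, 69 mm from the button's centre, between the mouth and the tin. A fingertip that has pressed the button fully down is 31 mm above the worktop, so a second one level with it here is 17 mm above the floor and stands in the tin's way.
- catch_bar (a point): Middle of the top of the steel catch bar (56 mm wide across the channel, 6 mm thick), which stands 5 mm out of the channel floor in front of the tin at dispenser x = -14 mm and goes down and up with the button.
- pusher_face (a point): Middle of the front of the black pusher plate (70 mm wide, 34 mm high) behind the tin. A spring of 4 to 5 N drives it up to 130 mm towards the mouth: as soon as the catch bar is down it pushes the tin out at 0.05 to 0.2 m/s, and it goes on pushing the tin against the finger that stops it.
- mouth (a point): Middle of the floor's edge at the open mouth of the channel (dispenser x = -110 mm, 14 mm above the worktop).
- tin: Flat round tin, 86 mm across and 40 mm high, lying in the channel between the pusher and the catch bar; it starts with its centre at about dispenser x = +35 mm. Origin: centre of its underside.
- shaker: Salt shaker with a grey cap, 44 mm across, 90 mm high, standing loose beside the dispenser on the button's side. Origin: centre of its underside. To be left alone.
- second_tin: Taller round tin, 76 mm across, 58 mm high, standing loose on the other side of the dispenser. Origin: centre of its underside. To be left alone.
- mug: White mug with a dark band, 90 mm across, 107 mm high, 128 mm long over its handle, standing loose farther to the left. Origin: under its middle. To be left alone.
Not all that is in view belongs to the job. What is shaped like the tin but yellow is not meant.

How it is judged:
On the way, in this order (a step that is already met when the one before it is completed fails the run):
1. the button is pressed while the tin still lies behind the catch (value of joint release_button above 0.0025 m and x of tin in the frame of dispenser above 0.027 m), for 0.02 s.
2. with the button down, the tin has popped past the catch and is stopped by a finger in the channel (x of tin in the frame of dispenser between -0.067 and 0.022 m and contact force between the fingers and tin above 0.8 N and value of joint release_button above 0.005 m), for 0.3 s.
At the end, for the whole second after the job is handed in: A finger keeps the button down (more than 5 of its 9 mm) and another finger stops the tin (more than 0.8 N between them); the tin has come out past the catch by at least 10 mm, lies flat and still on the channel floor, and no part of it stands out past the mouth (all of step 2 and linear speed of tin below 0.01 m/s and angle between tin's own z axis and vertical below 0.1 rad and z of tin in the frame of dispenser between 0.011 and 0.019 m); the arm keeps its last pose, push and grip.
It fails at once if the tin slid out past the mouth (x of tin in the frame of dispenser below -0.07 m).
It fails at once if the tin was lifted or tipped (z of tin in the frame of dispenser above 0.024 m or angle between tin's own z axis and vertical above 0.25 rad).
It fails at once if the salt shaker was disturbed (distance of shaker from where it was at the start of the episode above 0.02 m or angle between shaker's own z axis and vertical above 0.3 rad).
It fails at once if the other tin was disturbed (distance of second_tin from where it was at the start of the episode above 0.02 m or angle between second_tin's own z axis and vertical above 0.3 rad).
It fails at once if the mug was disturbed (distance of mug from where it was at the start of the episode above 0.02 m or angle between mug's own z axis and vertical above 0.3 rad).
It also fails if it takes over 32 s, if anything falls off the work surface, if the arm or the gripper's body presses on something with over 40 N, if the wrist force passes 120 N, or if a joint passes its speed limit or range.

## Working session

There is one attempt and no reset: what is moved stays moved. The work goes in short steps, Python scripts to look and compute and a tool call to move; the robot and the scene stay as the last step left them, time stands still between calls to the robot, and variables do not carry over. Pictures are saved under pics/ and viewed, and the job is handed in when it is done.

Besides the shell and the picture viewer there is one more tool, called after "Request:" in YAML: its name, and indented under it one key for each argument. drive_tool: Moves the arm, as the interface text tells. Its arguments: {"type":"object","properties":{"steps":{"type":"array"},"force":{"type":"number"}},"required":["steps"]}

```bash
ls; mkdir -p pics; cat > h.py <<'E'
from plant import robot
import numpy as np, cv2
E
python3 - <<'E'
from h import *
s=robot.read_state();print(s)
for n in("top","scene"):
    p,d=robot.read_camera(n);c=robot.get_calibration(n);print(n,c)
    cv2.imwrite(f"pics/{n}0.png",p);np.save(f"{n}0.npy",d)
E
```

```text
pics
{'t': 0.0, 'q': array([ 1.04760055e+00,  1.31128485e-01,  1.48925534e+00,  1.30425479e-06,
        1.52299207e+00, -8.53904595e-02]), 'dq': array([ 0.00099908,  0.00161649,  0.00093883,  0.00022718, -0.000419  ,
       -0.00045452]), 'joint_torque': array([-1.05118827e-04, -5.59829950e+01, -4.91778874e+01,  7.68654328e-02,
        3.50592693e-02, -1.51206614e-04]), 'tool_pos': array([0.25406742, 0.54294004, 0.21762011]), 'orientation': array([-6.82107407e-01, -3.06609885e+00,  2.67136293e-03]), 'force': array([-0.15246864,  0.22304793,  0.13561092]), 'wrist_torque': array([-0.02925739,  0.05236461, -0.03037893]), 'opening': 0.09310399181575536}
top {'fx': 537.5294079180131, 'fy': 537.5294079180131, 'cx': 283.3106925925353, 'cy': 218.03587798163127, 'eye': array([ 0.26787682, -0.10121144,  1.60348121]), 'attitude': array([-2.10353124,  2.15496381, -0.18951733])}
scene {'fx': 417.3485649028047, 'fy': 417.3485649028047, 'cx': 277.3822891451686, 'cy': 211.94543453022956, 'eye': array([ 0.02649943, -0.75567114,  0.69381656]), 'attitude': array([-2.1407597 ,  0.71388942, -0.35868137])}
```

View pics/top0.png

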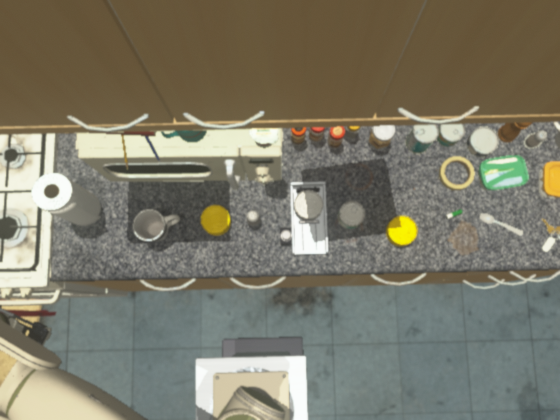

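View pics/scene0.png

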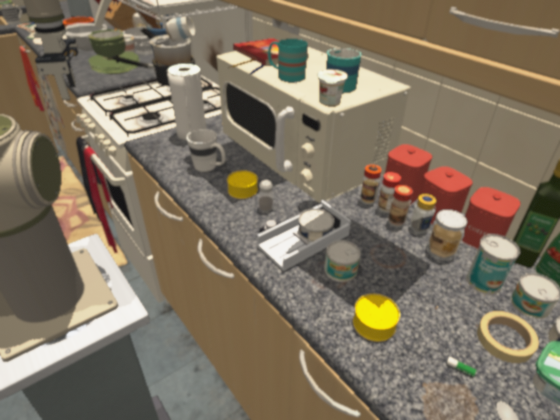

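```bash
cat >> h.py <<'E'
from scipy.spatial.transform import Rotation as R
def ray(c,u,v,z):
    d=R.from_rotvec(c['attitude']).as_matrix()@np.array([(u-c['cx'])/c['fx'],(v-c['cy'])/c['fy'],1.])
    return c['eye']+d*(z-c['eye'][2])/d[2]
def proj(c,P):
    p=R.from_rotvec(c['attitude']).as_matrix().T@(np.asarray(P)-c['eye'])
    return p[0]/p[2]*c['fx']+c['cx'],p[1]/p[2]*c['fy']+c['cy']
E
python3 - <<'E'
from h import *
p=cv2.imread('pics/top0.png')
cv2.imwrite('pics/top0c.png',cv2.resize(p[170:265,235:385],None,fx=5,fy=5,interpolation=cv2.INTER_CUBIC))
p=cv2.imread('pics/scene0.png')
cv2.imwrite('pics/scene0c.png',cv2.resize(p[170:280,230:390],None,fx=5,fy=5,interpolation=cv2.INTER_CUBIC))
E
```

```text
(no output)
```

View pics/top0c.png

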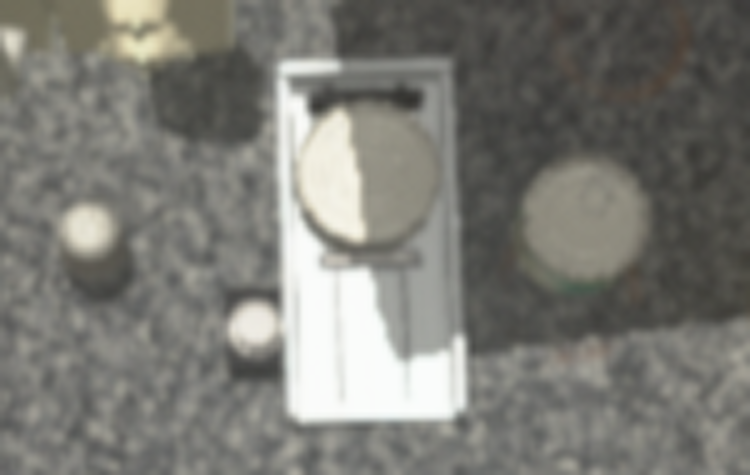

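View pics/scene0c.png

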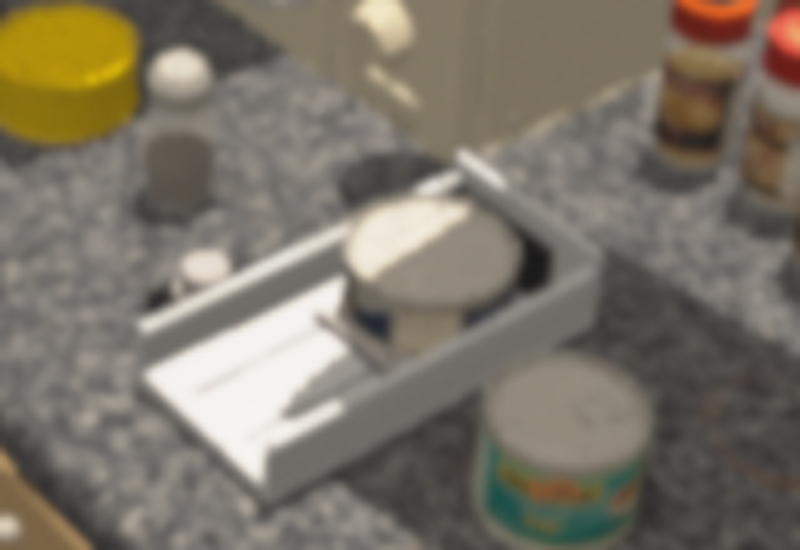

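```bash
python3 - <<'E'
from h import *
c=robot.get_calibration('top');s=robot.read_state()
f=lambda x,y,z:ray(c,(x+.5)/5+235-.5,(y+.5)/5+170-.5,z)
L={'bl':(278,60,.052),'br':(453,60,.052),'ml':(290,420,.014),'mr':(465,415,.041),'button':(252,326,.04),'tin':(368,175,.054),'shaker':(88,228,.09),'sec':(586,220,.058),'catchL':(320,259,.019),'catchR':(419,259,.019)}
P={k:f(*v) for k,v in L.items()}
for k,v in P.items(): print(k,v.round(4))
d=np.load('top0.npy')
for k,v in L.items():
    u,w=int(round(v[0]/5+235)),int(round(v[1]/5+170)); 
    print(k,c['eye'][2]-d[w,u])
print(R.from_rotvec(s['orientation']).as_matrix().round(4))
c2=robot.get_calibration('scene')
g=lambda x,y,z:ray(c2,(x+.5)/5+230-.5,(y+.5)/5+170-.5,z)
for k,v in {'button':(205,265,.04),'tin':(433,247,.054),'fl':(140,330,.041),'fr':(266,455,.041),'bl':(462,158,.052),'br':(600,248,.052)}.items(): print('scene',k,g(*v).round(4))
E
```

```text
bl [ 0.6541 -0.129   0.052 ]
br [ 0.6516 -0.2329  0.052 ]
ml [ 0.4437 -0.131   0.014 ]
mr [ 0.4412 -0.2328  0.041 ]
button [ 0.4968 -0.1097  0.04  ]
tin [ 0.5828 -0.1801  0.054 ]
shaker [ 0.5484 -0.017   0.09  ]
sec [ 0.552  -0.3065  0.058 ]
catchL [ 0.5394 -0.1515  0.019 ]
catchR [ 0.5379 -0.2107  0.019 ]
bl -0.045107085309737505
br -0.04649766167234737
ml 0.018198173441178023
mr -0.006619650922530473
button 0.023490708269364058
tin 0.020455162920242964
shaker 0.07190005103517216
sec 0.025804918207413374
catchL -0.009093243680709184
catchR -0.005268294416182817
[[-9.057e-01  4.239e-01 -8.000e-04]
 [ 4.239e-01  9.057e-01 -1.400e-03]
 [ 1.000e-04 -1.700e-03 -1.000e+00]]
scene button [ 0.4976 -0.1127  0.04  ]
scene tin [ 0.5853 -0.1817  0.054 ]
scene fl [ 0.4433 -0.1345  0.041 ]
scene fr [ 0.4399 -0.2366  0.041 ]
scene bl [ 0.6478 -0.1335  0.052 ]
scene br [ 0.6524 -0.2294  0.052 ]
```

The top view (with matching scene-view pixels in brackets) gives these candidates:
- Grey tin in the channel: (309,205)
- Taller second tin: (351,214)
- Yellow tins: (215,220) and (402,230)
- Button: (286,235)
- Salt shaker's pale cap, which could be taken for the button: (253,216)

The crops show the grey tin behind the catch bar as the right one, and the button as the small disc on the black pod by the channel wall. The target TCP is about (0.497, -0.145). I'll move at a safe height first.

Request:
drive_tool:
  steps:
    - {"tx": -0.86,"ty": -0.87,"jaw": 0.55}
    - {"tx": -0.86,"ty": -0.87,"jaw": 0.55}
    - {"tx": -0.86,"ty": -0.87,"jaw": 0.55}
    - {"tx": -0.86,"ty": -0.87,"jaw": 0.55}
    - {"tx": -0.86,"ty": -0.87,"jaw": 0.55}
    - {"tx": -0.86,"ty": -0.87,"jaw": 0.55}
    - {"tx": -0.86,"ty": -0.87,"jaw": 0.55}
    - {"tx": -0.86,"ty": -0.87,"jaw": 0.55}
    - {"tx": -0.86,"ty": -0.87,"jaw": 0.55}
    - {"tx": -0.86,"ty": -0.87,"jaw": 0.55}

```text
schema error: expected keys jaw, tx, ty, tz, turn
```

Request:
drive_tool:
  steps:
    - {"tx": -0.86,"ty": -0.87,"tz": 0,"turn": 0,"jaw": 0.55}
    - {"tx": -0.86,"ty": -0.87,"tz": 0,"turn": 0,"jaw": 0.55}
    - {"tx": -0.86,"ty": -0.87,"tz": 0,"turn": 0,"jaw": 0.55}
    - {"tx": -0.86,"ty": -0.87,"tz": 0,"turn": 0,"jaw": 0.55}
    - {"tx": -0.86,"ty": -0.87,"tz": 0,"turn": 0,"jaw": 0.55}
    - {"tx": -0.86,"ty": -0.87,"tz": 0,"turn": 0,"jaw": 0.55}
    - {"tx": -0.86,"ty": -0.87,"tz": 0,"turn": 0,"jaw": 0.55}
    - {"tx": -0.86,"ty": -0.87,"tz": 0,"turn": 0,"jaw": 0.55}
    - {"tx": -0.86,"ty": -0.87,"tz": 0,"turn": 0,"jaw": 0.55}
    - {"tx": -0.86,"ty": -0.87,"tz": 0,"turn": 0,"jaw": 0.55}

```text
t: 1.1
tool_pos: [0.3772, 0.1977, 0.2185]
orientation: [-0.684, -3.066, -0.0]
force: [0.5, 1.4, -0.6]
opening: 0.051
```

Request:
drive_tool:
  steps:
    - {"tx": -0.845,"ty": -0.865,"tz": 0.1,"turn": -0.136,"jaw": 0.55}
    - {"tx": -0.845,"ty": -0.865,"tz": 0.1,"turn": -0.136,"jaw": 0.55}
    - {"tx": -0.845,"ty": -0.865,"tz": 0.1,"turn": -0.136,"jaw": 0.55}
    - {"tx": -0.845,"ty": -0.865,"tz": 0.1,"turn": -0.136,"jaw": 0.55}
    - {"tx": -0.845,"ty": -0.865,"tz": 0.1,"turn": -0.136,"jaw": 0.55}
    - {"tx": -0.845,"ty": -0.865,"tz": 0.1,"turn": -0.136,"jaw": 0.55}
    - {"tx": -0.845,"ty": -0.865,"tz": 0.1,"turn": -0.136,"jaw": 0.55}
    - {"tx": -0.845,"ty": -0.865,"tz": 0.1,"turn": -0.136,"jaw": 0.55}
    - {"tx": -0.845,"ty": -0.865,"tz": 0.1,"turn": -0.136,"jaw": 0.55}
    - {"tx": -0.845,"ty": -0.865,"tz": 0.1,"turn": -0.136,"jaw": 0.55}
    - {"tx": -0.845,"ty": -0.865,"tz": 0.1,"turn": -0.136,"jaw": 0.55}

```text
t: 2.2
tool_pos: [0.4971, -0.143, 0.1884]
orientation: [-0.014, -3.141, -0.001]
force: [-0.2, 0.0, -0.4]
opening: 0.0515
```

```bash
python3 - <<'E'
from h import *
s=robot.read_state();print(s['t'],s['tool_pos'],s['opening']);print(R.from_rotvec(s['orientation']).as_matrix().round(4))
c=robot.get_calibration('wrist');print(c)
p,d=robot.read_camera('wrist');cv2.imwrite('pics/w1.png',p);np.save('w1.npy',d)
np.savez('w1c.npz',**{k:np.asarray(v) for k,v in c.items()})
E
```

```text
2.2 [ 0.49707364 -0.14297508  0.18843114] 0.051499465626400315
[[-1.0e+00  8.7e-03 -5.0e-04]
 [ 8.7e-03  1.0e+00  8.0e-04]
 [ 5.0e-04  8.0e-04 -1.0e+00]]
{'fx': 325.19226210127806, 'fy': 325.19226210127806, 'cx': 276.3046886584661, 'cy': 211.76227627487143, 'eye': array([ 0.42743263, -0.14151433,  0.35444493]), 'attitude': array([2.09532622, 2.07741331, 0.26548369])}
```

View pics/w1.png

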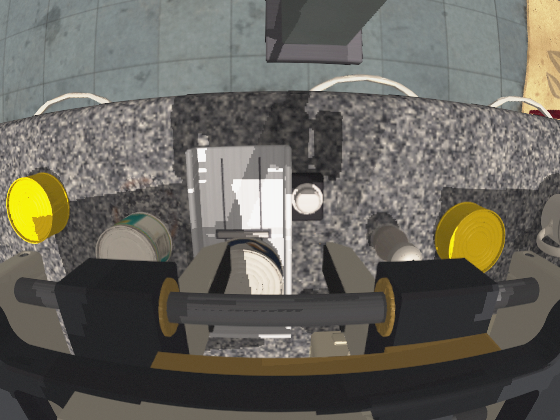

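```bash
cat >> h.py <<'E'
def wray(c,u,v,z):
    x,y=(u-c['cx'])/c['fx'],(v-c['cy'])/c['fy'];r=np.hypot(x,y)
    d=np.array([x/r*np.sin(r),y/r*np.sin(r),np.cos(r)]) if r>0 else np.array([0,0,1.])
    d=R.from_rotvec(c['attitude']).as_matrix()@d
    return c['eye']+d*(z-c['eye'][2])/d[2]
def wproj(c,P):
    p=R.from_rotvec(c['attitude']).as_matrix().T@(np.asarray(P)-c['eye'])
    th=np.arctan2(np.hypot(p[0],p[1]),p[2]);a=np.arctan2(p[1],p[0])
    return c['cx']+c['fx']*th*np.cos(a),c['cy']+c['fy']*th*np.sin(a)
E
python3 - <<'E'
from h import *
c=dict(np.load('w1c.npz'))
p=cv2.imread('pics/w1.png')
q=p[130:270,170:350].copy()
cv2.imwrite('pics/w1c.png',cv2.resize(q,None,fx=4,fy=4,interpolation=cv2.INTER_CUBIC))
g=cv2.cvtColor(p,cv2.COLOR_BGR2GRAY)[180:220,294:324]
m=(g>150).astype(np.uint8)
n,l,st,ce=cv2.connectedComponentsWithStats(m);print(st,ce+[294,180])
s=robot.read_state()
M=R.from_rotvec(s['orientation']).as_matrix()
for y in(-.043,-.026,.026,.043): print(y,wproj(c,s['tool_pos']+M@[0,y,0]), 'pressed', wproj(c,s['tool_pos']*[1,1,0]+[0,0,.04]+M@[0,y,0]))
E
```

```text
[[  0   0  30  40 645]
 [  0   4  29  30 538]
 [  0   9   4   6  17]] [[308.71162791 198.15348837]
 [308.66542751 201.37918216]
 [295.23529412 191.11764706]]
-0.043 (np.float64(198.02436943815377), np.float64(257.8627623029117)) pressed (np.float64(232.0299470464056), np.float64(200.36255410176653))
-0.026 (np.float64(227.69854997395709), np.float64(258.41074149477714)) pressed (np.float64(248.98840810820582), np.float64(200.3135541350798))
0.026 (np.float64(321.4046398817361), np.float64(258.4268030186836)) pressed (np.float64(301.3892217074169), np.float64(200.29390298241407))
0.043 (np.float64(351.1929905335498), np.float64(257.8867867397446)) pressed (np.float64(318.37013065012115), np.float64(200.33023500218755))
```

View pics/w1c.png

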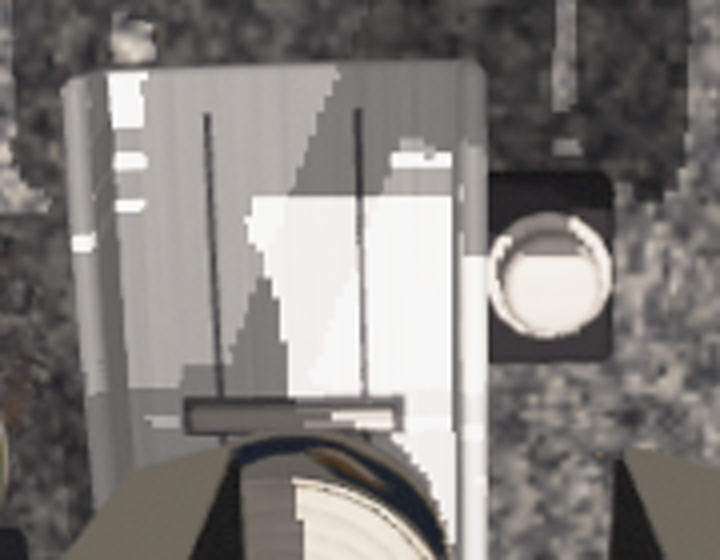

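```bash
python3 - <<'E'
from h import *
c=dict(np.load('w1c.npz'))
f=lambda x,y,z:wray(c,170+(x+.5)/4-.5,130+(y+.5)/4-.5,z).round(4)
print('button',f(550,275,.04),'edges',f(489,275,.04),f(612,275,.04),f(550,212,.04),f(550,338,.04))
print('mouth floor corners',f(72,76,.041),f(485,66,.041))
print('wall R outer',f(486,80,.041),f(486,540,.041))
print('catch',f(185,405,.019),f(403,400,.019))
E
```

```text
button [ 0.4954 -0.1113  0.04  ] edges [ 0.4953 -0.1264  0.04  ] [ 0.4955 -0.0957  0.04  ] [ 0.4796 -0.1114  0.04  ] [ 0.5116 -0.111   0.04  ]
mouth floor corners [ 0.4437 -0.2286  0.041 ] [ 0.4437 -0.1274  0.041 ]
wall R outer [ 0.4471 -0.1272  0.041 ] [ 0.5661 -0.1269  0.041 ]
catch [ 0.5353 -0.2084  0.019 ] [ 0.5342 -0.1486  0.019 ]
```

```bash
python3 - <<'E'
from h import *
s=robot.read_state();print(s['t'],s['tool_pos'],s['force'],s['opening'])
E
```

```text
2.25 [ 0.49709322 -0.14294948  0.18865577] [ 0.63121258 -0.33424448 -0.23443033] 0.050837168458506006
```

Request:
drive_tool:
  steps:
    - {"tx": 0.005,"ty": -0.008,"tz": 0.1,"turn": 0,"jaw": 0.555}
    - {"tx": 0.005,"ty": -0.008,"tz": 0.2,"turn": 0,"jaw": 0.555}
    - {"tx": 0.005,"ty": -0.008,"tz": 0.3,"turn": 0,"jaw": 0.555}
    - {"tx": 0.005,"ty": -0.008,"tz": 0.38,"turn": 0,"jaw": 0.555}
    - {"tx": 0.005,"ty": -0.008,"tz": 0.44,"turn": 0,"jaw": 0.555}
    - {"tx": 0.005,"ty": -0.008,"tz": 0.45,"turn": 0,"jaw": 0.555}
    - {"tx": 0.005,"ty": -0.008,"tz": 0.45,"turn": 0,"jaw": 0.555}
    - {"tx": 0.005,"ty": -0.008,"tz": 0.45,"turn": 0,"jaw": 0.555}

```text
t: 3.05
tool_pos: [0.4965, -0.147, 0.0552]
orientation: [0.015, 3.14, -0.001]
force: [0.4, -0.5, 0.8]
opening: 0.0518
```

```bash
python3 - <<'E'
from h import *
s=robot.read_state();print(s['t'],s['tool_pos'],s['force'],s['opening'])
c=robot.get_calibration('wrist')
p,d=robot.read_camera('wrist')
M=R.from_rotvec(s['orientation']).as_matrix()
print([np.round(wproj(c,s['tool_pos']+M@[0,y,0]),1) for y in(-.0345,.0345)])
cv2.imwrite('pics/w2.png',p)
cv2.imwrite('pics/w2c.png',cv2.resize(p[150:350,150:400],None,fx=3,fy=3,interpolation=cv2.INTER_CUBIC))
p,d=robot.read_camera('scene')
cv2.imwrite('pics/s2c.png',cv2.resize(p[120:280,200:400],None,fx=3.5,fy=3.5,interpolation=cv2.INTER_CUBIC))
E
```

```text
3.05 [ 0.49645592 -0.14696595  0.05516639] [ 0.40098569 -0.54100806  0.83986885] 0.05181605322685429
[array([212.8, 258. ]), array([336.3, 258. ])]
```

View pics/w2c.png

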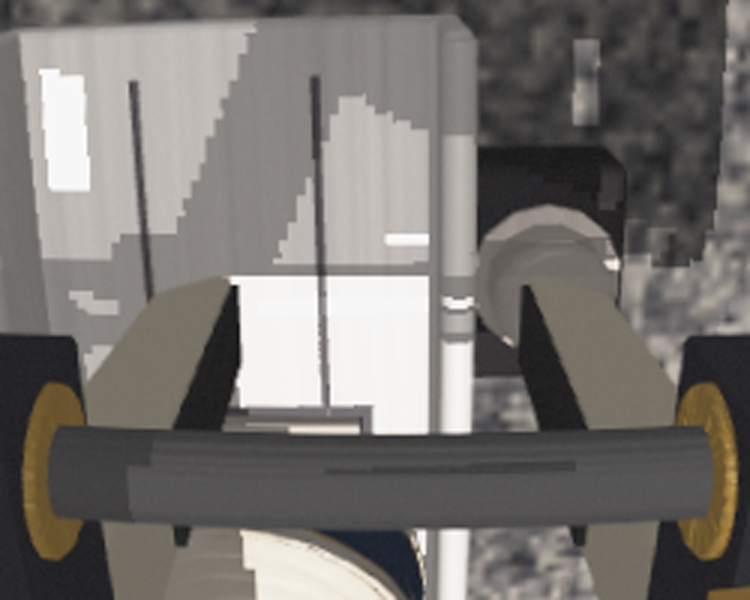

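View pics/s2c.png

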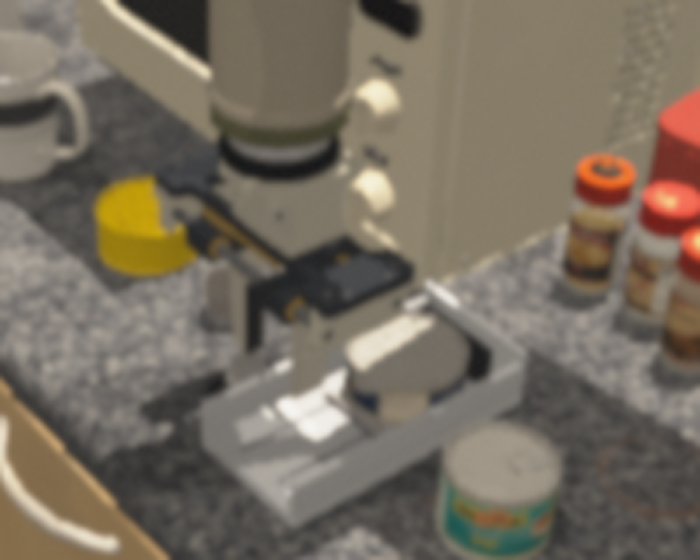

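```bash
python3 - <<'E'
from h import *
s=robot.read_state();print(s['t'],s['tool_pos'])
c=robot.get_calibration('wrist')
f=lambda x,y,z:wray(c,150+(x+.5)/3-.5,150+(y+.5)/3-.5,z).round(4)
print('button L,R,top',f(476,285,.04),f(620,285,.04),f(548,206,.04))
print('finger tip front corners',f(525,287,.055),f(590,287,.055),'left',f(232,278,.055),f(165,287,.055))
print('wall',f(477,250,.041))
E
```

```text
3.15 [ 0.49657129 -0.14737156  0.0552773 ]
button L,R,top [ 0.4943 -0.1273  0.04  ] [ 0.495  -0.0979  0.04  ] [ 0.4782 -0.1135  0.04  ]
finger tip front corners [ 0.4893 -0.1198  0.055 ] [ 0.4896 -0.1075  0.055 ] left [ 0.487  -0.1733  0.055 ] [ 0.4888 -0.186   0.055 ]
wall [ 0.4867 -0.1273  0.041 ]
```

Request:
drive_tool:
  steps:
    - {"tx": 0.005,"ty": 0,"tz": 0.03,"turn": 0,"jaw": 0.555}
    - {"tx": 0.005,"ty": 0,"tz": 0.05,"turn": 0,"jaw": 0.555}
    - {"tx": 0.005,"ty": 0,"tz": 0.056,"turn": 0,"jaw": 0.555}
    - {"tx": 0.005,"ty": 0,"tz": 0.062,"turn": 0,"jaw": 0.555}
    - {"tx": 0.005,"ty": 0,"tz": 0.068,"turn": 0,"jaw": 0.555}
    - {"tx": 0.005,"ty": 0,"tz": 0.074,"turn": 0,"jaw": 0.555}
    - {"tx": 0.005,"ty": 0,"tz": 0.08,"turn": 0,"jaw": 0.555}
    - {"tx": 0.005,"ty": 0,"tz": 0.084,"turn": 0,"jaw": 0.555}
    - {"tx": 0.005,"ty": 0,"tz": 0.084,"turn": 0,"jaw": 0.555}
    - {"tx": 0.005,"ty": 0,"tz": 0.084,"turn": 0,"jaw": 0.555}
    - {"tx": 0.005,"ty": 0,"tz": 0.084,"turn": 0,"jaw": 0.555}
    - {"tx": 0.005,"ty": 0,"tz": 0.084,"turn": 0,"jaw": 0.555}

```text
t: 4.35
tool_pos: [0.4942, -0.1473, 0.0304]
orientation: [0.017, 3.142, 0.0]
force: [-9.9, 2.0, 23.2]
opening: 0.0514
```

```bash
python3 - <<'E'
from h import *
s=robot.read_state();print(s['t'],s['tool_pos'],s['force'],s['wrist_torque'],s['opening'])
p,d=robot.read_camera('wrist')
cv2.imwrite('pics/w3c.png',cv2.resize(p[150:350,150:400],None,fx=3,fy=3,interpolation=cv2.INTER_CUBIC))
p,d=robot.read_camera('scene')
cv2.imwrite('pics/s3c.png',cv2.resize(p[120:280,200:400],None,fx=3.5,fy=3.5,interpolation=cv2.INTER_CUBIC))
E
```

```text
4.35 [ 0.49416084 -0.14731109  0.03043961] [-9.85845598  1.95966909 23.16382324] [ 1.04586199  1.6330576  -0.09579687] 0.05136869168330882
```

View pics/w3c.png

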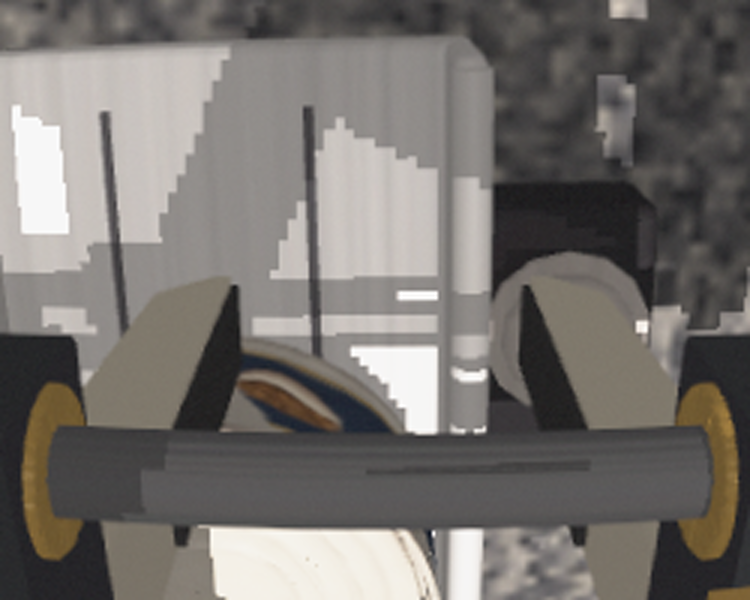

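View pics/s3c.png

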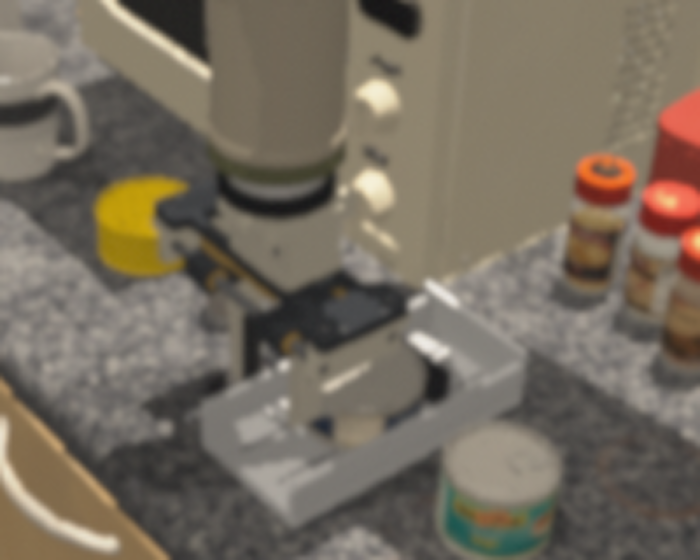

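The button finger is bottomed at z = 0.0304, and the tin's front edge lies against the channel finger, with the pusher behind it. I'll dwell briefly to check it holds steady.

Request:
drive_tool:
  steps:
    - {"tx": 0,"ty": 0,"tz": 0,"turn": 0,"jaw": 0.555}
    - {"tx": 0,"ty": 0,"tz": 0,"turn": 0,"jaw": 0.555}
    - {"tx": 0,"ty": 0,"tz": 0,"turn": 0,"jaw": 0.555}
    - {"tx": 0,"ty": 0,"tz": 0,"turn": 0,"jaw": 0.555}
    - {"tx": 0,"ty": 0,"tz": 0,"turn": 0,"jaw": 0.555}

```text
t: 4.95
tool_pos: [0.4942, -0.1473, 0.0305]
orientation: [0.017, 3.141, 0.0]
force: [-9.4, 1.6, 23.0]
opening: 0.0518
```

```bash
python3 - <<'E'
from h import *
s=robot.read_state();print(s['t'],s['tool_pos'],s['force'],s['opening'],abs(s['dq']).max())
c=robot.get_calibration('scene')
p,d=robot.read_camera('scene');o=cv2.imread('pics/s3c.png')
q=cv2.resize(p[120:280,200:400],None,fx=3.5,fy=3.5,interpolation=cv2.INTER_CUBIC);cv2.imwrite('pics/s4c.png',q)
print('change',cv2.absdiff(q,o).max(), cv2.absdiff(q,o).mean())
for x,y in((425,380),(402,335)):  # right rim of tin top, back
    print(ray(c,200+x/3.5,120+y/3.5,.054).round(4))
# predicted tin top centre at dispenser x=-4.5mm
P=np.array([.4942+.0075+.043,-.181,.054]);a=np.linspace(0,2*np.pi,60)
pts=np.array([proj(c,P+.043*np.array([np.cos(t),np.sin(t),0])) for t in a])
pts=((pts-[200,120])*3.5).astype(np.int32)
cv2.polylines(q,[pts],True,(0,0,255),1);cv2.imwrite('pics/s4d.png',q)
E
```

```text
4.95 [ 0.4941939  -0.14734032  0.03047398] [-9.35433755  1.56849833 22.95453679] 0.05176620917889605 0.0017622552455296646
change 6 0.4504022108843537
[ 0.5713 -0.2165  0.054 ]
[ 0.5912 -0.17    0.054 ]
```

View pics/s4d.png

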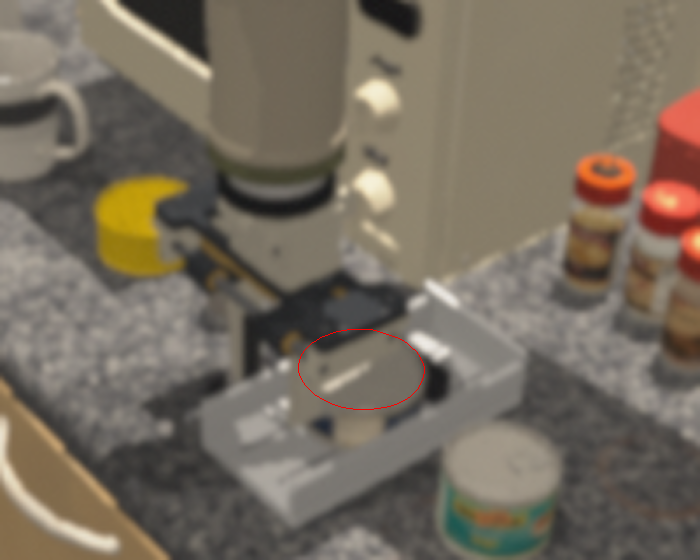

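The predicted tin outline matches the picture, and force and pose are steady. Handing in.

```bash
python3 - <<'E'
from h import *
print(robot.close_job())
s=robot.read_state();print(s['t'],s['tool_pos'],s['force'])
E
```

```text
the job is handed in; nothing more can be done
None
the job is handed in; nothing more can be done
```

The tin is popped and held: one fingertip keeps the dispenser's button down, and the other stands in the channel with the tin resting against it. I handed the job in at about t = 5 s of the 32 s allowed; the hand-in gives no verdict.

- **Button:** the fingertip is steady at z = 30.5 mm with about 23 N of upward force, so the button is bottomed out.
- **Tin:** the tin lies flat against the channel finger with the pusher behind it. Its outline, predicted for a centre about 4.5 mm to the mouth side of the dispenser origin, matched the scene picture, so it is past the catch and inside the mouth.
- **Stillness:** two scene pictures about 0.6 s apart showed no visible change.
- **Other things:** the second tin looked untouched in the last scene picture, and so did the part of the mug in view. The shaker was mostly hidden behind the gripper, so I checked only that it was well clear of the fingers.

Two readings did not quite agree with the description:
- **Sideways force:** the wrist reads about 9 N towards the mouth, against 4 to 5 N from the pusher alone. The rest is probably friction at the button.
- **Button width:** the button looked 29 to 31 mm across instead of 26 mm, though its centre agreed between views to about 3 mm.

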